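# Hold a grinding ball under the bench magnifier

### The arm

A 6-joint arm with a two-finger parallel gripper is mounted at the origin on a cart in front of the work surface, level with it; the furniture and walls round the work are solid. World frame = base frame: x ahead of the robot, y to its left, z up, the work surface at z = 0. Lengths are in m, angles in rad, forces in N, time in s.
With the tool pointing down it reaches from about 0.375 to 0.975 m from the base axis. Payload 3.8 kg.
Tool frame: the origin (TCP) lies on the centre line of the jaws, within the pads' length; the fingertips stand 17 mm ahead of it and the grasp point (between the pads) lies 2 mm behind it (bot.tip_extent is the distance from the TCP to the fingertips, in m); z points along the fingers, y is the line along which they close (so a half turn about z gives the same grasp; the last joint's range is limited). The gripper opens to 85 mm and grips with 20 to 120 N. Pads are 22 mm wide; open, the fingers measure 114 mm over their backs; the gripper's body (76 mm by 85 mm) begins 54 mm behind the grasp point. The pads swing forward as they close: fully open they stand 13 mm farther back than shut.
Start: joints at [1.124, 0.264, 1.604, -0, 1.274, -0.037], TCP at [0.269, 0.619, 0.248] pointing down, gripper open.
Joint ranges: [-2.63, 2.63], [-0.94, 2.18], [0.31, 2.57], [-1.31, 4.45], [0, 2.66], [-2.55, 2.55]. Speed limits (rad/s): [2.57, 2.57, 3.14, 3.14, 3.14, 3.14].

### API

Orientations are given as a rotation vector (axis times angle).
In Python, from workcell import readout, read_camera, finish_job, bot gives the robot as it stands.
- The arm moves only by the tool jog_arm, never from a script. Its argument "deltas" is one flat list of numbers, 7 for each row, row after row: the shift along the tool's x, y, z in m, then the turn, a rotation vector about the tool's x, y, z in degrees, then the gripper command: -1 is shut, 1 is fully open, values between are in proportion. A call has 1 to 8 rows; each row is the pose to reach, as a shift and turn from the pose commanded when the call began, along the tool's axes at that moment; what a row does not reach only later rows make up. A row lasts 1/10 s, in which the tool goes at most 50 mm and 8.59 degrees, less where a joint would pass 70% of its speed; a pose out of reach is approached as far as the arm can. A call with a gripper value outside its range is refused whole. The fingers move at their own pace and stop on an object; "squeeze" is the grip in N (left out, the last holds). Time passes only in rows, so rows that repeat a pose let the fingers close. It gives the time, the measured TCP pose, the force, the opening and the grip force at its end, in the units of the state.
- readout.read_state(): the state, without advancing time (a new reading comes with each control period).
- read_camera(name): name is "side" or "top" or "wrist"; returns a dict with "color" (480x640x3 uint8, blue, green, red), "fx", "fy", "cx", "cy" (pixels), "origin" and "attitude" of the camera in the world. Camera axes: x right, y down, z forward; pixel columns grow to the right and rows downward; lengths in m; the calibration is good to about 2 mm. The wrist camera is an equidistant fisheye: a pixel r from the principal point sees the ray r / f radians off the axis. A picture is of the moment at which its call begins. There is no depth.
- finish_job(): hands the job in; it is judged then, once.
The state is a dict: "time": time; "q": joint angles; "joint_vel": joint speeds; "joint_torque": joint torques, N m; "tool_pos": TCP position; "tcp_rot": TCP orientation; "wrist_force": force on the tool from outside, world axes, zero at the start; "torque": the same for the moment, N m; "width": opening from 0.0 (shut) to 1.0 (fully open); "grip_force": force on a finger pad.
Only numpy, scipy, OpenCV 4.12 (cv2) and the standard library are available. Lean on these libraries where they do the work, as an engineer would, in place of code of your own. Each camera call takes 0.05 s, during which the arm holds its last target. There are 200 camera calls.

### The job

Check the grinding ball for wear under the bench magnifier: first swing the magnifier's lens forward to its stop, let go of it, then pick up the ball tray by its handle and carry it so smoothly and level that the loose ball stays in its shallow pocket. Finish still holding the tray level and still in the air, with the ball centred under the lens and about 10 cm below it, the tray touching nothing but the gripper. Do not touch the ball, and leave the other things on the bench where they are.

Things in the scene. Friction and masses are not known exactly. Their poses are not given: they have to be found in the camera images.
- lens_pivot (a point): Swing-arm bench magnifier: grey round foot (114 mm across, fixed to the bench), upright steel post, level arm carrying a round lens in a black ring. This point is on the upright hinge axis at the top of the post, 205 mm above the bench; the clamp there reaches 30 mm higher.
- lens_center (a point): Centre of the round lens, 150 mm from the hinge axis and at its height (205 mm above the bench). The ring is 92 mm across and 12 mm thick. It turns with the arm.
- lens_grip (a point): Upright black round grip, 12 mm in diameter and 36 mm tall, at the free end of the lens arm, 225 mm from the hinge axis (29 mm outside the ring). It stands on a flat tab 13 mm wide whose top is 208 mm above the bench; this point is on the grip's axis, 19 mm above the tab (227 mm above the bench). It turns with the arm.
- lens_arm (a joint): Angle of the lens arm about the upright axis through lens_pivot, rad. It grows clockwise seen from above, which brings the lens from the robot's right forward towards the robot. Limits 0 and 1.5; 1.5 is the stop of the working position. Friction hinge: it stays where it is left; moving it takes about 0.6 N at the grip.
- tray_handle (a point): Centre of the black handle of the ball tray, 14 mm wide, 92 mm long, 18 mm tall, 30 mm above the bench while the tray stands there (handle underside 21 mm up). Its length runs along the tray's y axis; z is the tray's up. It lies 160 mm from the pocket along +y, joined by a bent steel neck. A thin foot at the handle's far end rests on the bench. The loaded tray weighs about 0.16 kg, most of it at the pocket end, so it wants a firm grip (60 N keeps it level).
- tray_pocket (a point): Centre of the pocket, at the height of a seated ball's centre, 16 mm above the tray's underside. The tray is a loose aluminium plate 64x64x9 mm with one round flat-bottomed pocket, 30 mm in diameter and only 3 mm deep. Axes: the tray's, +y towards the handle, z up.
- ball_center (a point): Centre of a loose 20 mm steel grinding ball, 33 g, lying in the tray's pocket, in which it can roll about 5 mm either way; a jerk or a tilt of about 40 degrees rolls it out; smooth moves of up to 0.15 m/s keep it in.
- bench_timer: Bystander: white digital timer lying on its back, 62x66x18 mm; origin at the centre of its underside.
- forceps: Bystander: steel forceps lying flat, 130 mm long; origin at the centre of its underside.
- petri_a: Bystander: lidded petri dish, 61 mm across, 13 mm high; origin at the centre of its underside.
- petri_b: Bystander: second lidded petri dish, the same size; origin at the centre of its underside.
- white_top_jar: Bystander: dark jar with white cap, 52 mm across, 75 mm high; origin at the centre of its underside.
- stain_1: Bystander: grey bottle with black cap, 63 mm across, 156 mm high; origin at the centre of its underside.
- pen_a: Bystander: thin white pen, 145 mm long; origin at the centre of its underside.
- cover_slips: Bystander: small white carton, 41x56x50 mm; origin at the centre of its underside.

How it is judged:
By the outcome, as a careful person would: the job done as asked, in the order asked, and still so for the second after the job is handed in, while the arm keeps its last pose, push and grip.
It also fails if it takes over 58 s, if anything falls off the work surface, if the arm or the gripper's body presses on something with over 40 N, if the wrist force passes 120 N, or if a joint passes its speed limit or range.

## Working session

There is one attempt and no reset: what is moved stays moved. The work goes in short steps, Python scripts to look and compute and a tool call to move; the robot and the scene stay as the last step left them, time stands still between calls to the robot, and variables do not carry over. Pictures are saved under pics/ and viewed, at most 10 in all, crops included, and the job is handed in when it is done.

Besides the shell and the picture viewer there is one more tool, called by a JSON object that holds its "method" and its "body". jog_arm: Moves the arm, as the interface text tells. Its arguments: {"type":"object","properties":{"deltas":{"type":"array"},"squeeze":{"type":"number"}},"required":["deltas"]}

```bash
mkdir -p pics; ls; cat > h.py <<'E'
import numpy as np, cv2
from scipy.spatial.transform import Rotation as R
from workcell import readout, read_camera, finish_job, bot
def cam(n,f=None):
    c=read_camera(n)
    if f: cv2.imwrite('pics/'+f,c['color'])
    return c
E
python3 - <<'E'
from h import *
for n in('top','side','wrist'):
    c=cam(n,n+'0.png'); print(n,[c[k] for k in('fx','fy','cx','cy','origin','attitude')])
print(readout.read_state(), bot.tip_extent)
E
```

```text
pics
top [500.06946764007614, 500.06946764007614, 319.78821957277654, 231.85398017559862, array([0.28618954, 0.03378128, 1.45840674]), array([-2.12435682,  2.12776654, -0.18997741])]
side [581.0409779189166, 581.0409779189166, 326.8049473934448, 230.54339009994393, array([-0.70259693, -0.38253467,  1.03126014]), array([-1.82299915,  1.3092268 , -0.68753076])]
wrist [371.64829954431775, 371.64829954431775, 312.9880176098665, 240.99369969366919, array([0.19487946, 0.65210138, 0.37241407]), array([2.39351542, 1.56928422, 0.25173513])]
{'time': 0.15, 'q': array([ 1.12407237e+00,  2.64590865e-01,  1.60507022e+00, -1.75810024e-05,
        1.27371375e+00, -3.69127780e-02]), 'joint_vel': array([-0.00119556, -0.00290046, -0.00468621, -0.00144288, -0.00214976,
       -0.00075485]), 'joint_torque': array([ 2.73423275e-04, -5.15907025e+01, -3.67957342e+01,  8.04904107e-05,
        8.02858063e-03, -2.01841982e-05]), 'tool_pos': array([0.26872329, 0.61860866, 0.2472354 ]), 'tcp_rot': array([-6.39143009e-01, -3.07546978e+00,  2.72395358e-03]), 'wrist_force': array([ 0.29055482, -0.12139972, -0.06012415]), 'torque': array([ 0.0214472 , -0.02101442, -0.00752901]), 'grip_force': 0.0, 'width': 1.0026797453949414} 0.017
```

View pics/top0.png

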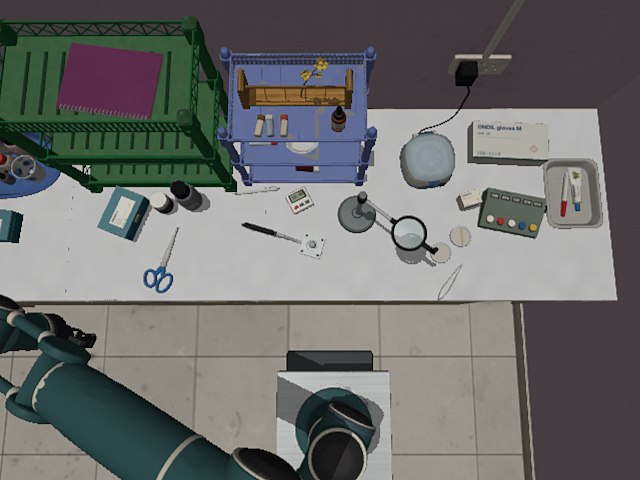

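View pics/side0.png

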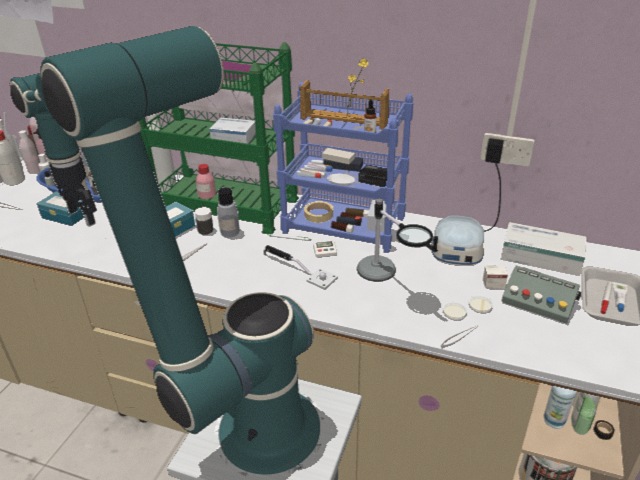

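Top view: hinge about (362,198), lens (408,233), grip (433,249), ball (312,244), handle (260,230). In the side view: lens (415,236), grip (434,240), ball (322,275). Next, the exact pixel positions by enlargement and masks.

```bash
cat >> h.py <<'E'
def ray(c,uv):
    d=np.array([(uv[0]-c['cx'])/c['fx'],(uv[1]-c['cy'])/c['fy'],1.])
    return c['origin'], R.from_rotvec(c['attitude']).apply(d)
def onz(c,uv,z):
    o,d=ray(c,uv); return o+d*(z-o[2])/d[2]
def tri(c1,u1,c2,u2):
    o1,d1=ray(c1,u1);o2,d2=ray(c2,u2)
    s=np.linalg.lstsq(np.c_[d1,-d2],o2-o1,rcond=None)[0]
    a=o1+s[0]*d1;b=o2+s[1]*d2
    return (a+b)/2,np.linalg.norm(a-b)
E
python3 - <<'E'
from h import *
t=cam('top');s=cam('side')
a=cv2.resize(t['color'][180:280,235:435+35],None,fx=3.4,fy=3.4,interpolation=cv2.INTER_CUBIC)[:, :799]
b=cv2.resize(s['color'][195:295,255:490],None,fx=3.4,fy=3.4,interpolation=cv2.INTER_CUBIC)[:255+85-80+0]
b=cv2.resize(s['color'][195:271+24,255:490],None,fx=3.4,fy=3.4,interpolation=cv2.INTER_CUBIC)
im=np.vstack([a,b])[:600]; im=np.vstack([a[:300],b[:300]])
cv2.imwrite('pics/crop1.png',im);print(im.shape)
for n,u,v in(('hinge',(362,198),(378,206)),('lens',(408.5,233),(415,236)),('grip',(433,249),(435,241)),('ball',(312,244),(322,275)),('handle',(260,230),(278,254))):
    print(n,*[np.round(x,4) for x in tri(t,u,s,v)])
E
```

```text
(600, 799, 3)
hinge [ 0.5993 -0.0712  0.2201] 0.0006
lens [ 0.5116 -0.1902  0.2045] 0.0011
grip [ 0.4667 -0.2457  0.2305] 0.0025
ball [0.5124 0.0602 0.0184] 0.0018
handle [0.5521 0.211  0.0299] 0.0013
```

View pics/crop1.png

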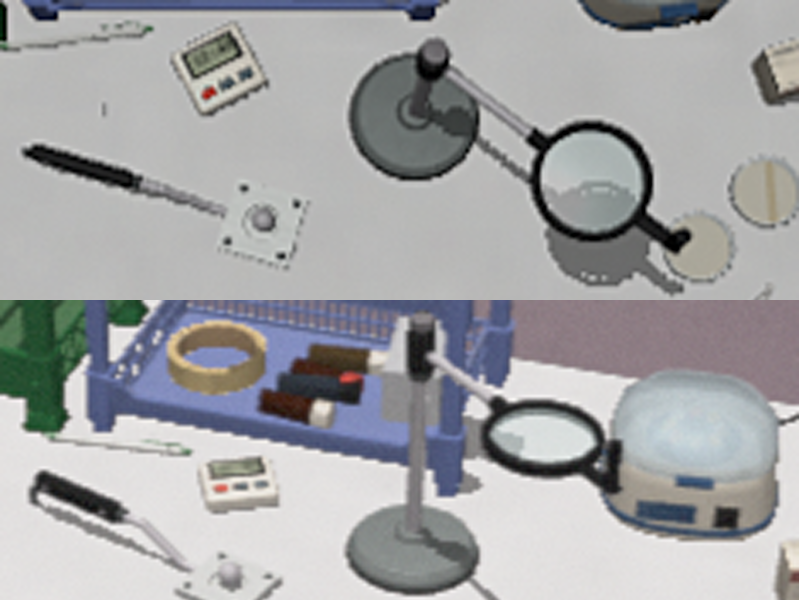

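The crop gives these full-frame pixels. Top: clamp top (362.4,195.3), lens (409.1,233.2), grip (435,250.5), handle ends (243,224.5) and (276,234), ball (312,244.4). Side: lens (415,235.3), grip middle (435.3,243), handle ends (266,248) and (292,257.6), ball (323,276.2).

```bash
python3 - <<'E'
from h import *
t=cam('top');s=cam('side')
print('hinge',onz(t,(362.4,195.3),.235),'foot',onz(t,(356.5,213.8),.008),onz(s,(255+413/3.4,195+(548-300)/3.4),.008))
for n,u,v in(('lens',(409.1,233.2),(415,235.3)),('grip',(435,250.5),(435.3,243)),('ball',(312,244.4),(323,276.2)),('h1',(243,224.5),(266,248)),('h2',(276,234),(292,257.6))):
    print(n,*[np.round(x,4) for x in tri(t,u,s,v)])
print('lens',onz(t,(409.1,233.2),.205),'grip top',onz(t,(435,250.5),.235))
# handle axis by black mask on plane z=.039, corner studs / ball for pocket
m=(t['color'].max(2)<70).astype(np.uint8);m[:, :235]=0;m[:,290:]=0;m[:215]=0;m[245:]=0
p=np.argwhere(m)[:,::-1];print(len(p),p.min(0),p.max(0))
w=np.array([onz(t,q,.037) for q in p])[:,:2];e=np.linalg.eigh(np.cov(w.T));ax=e[1][:,1]
pr=(w-w.mean(0))@ax;print('handle',w.mean(0)+ax*(pr.max()+pr.min())/2,ax,np.ptp(pr))
st=readout.read_state();print(R.from_rotvec(st['tcp_rot']).as_matrix().round(3))
print([a for a in dir(bot) if a[0]!='_'])
E
```

```text
hinge [ 0.60264734 -0.07132642  0.235     ] foot [ 0.60484929 -0.07238209  0.008     ] [ 0.60468416 -0.0731608   0.008     ]
lens [ 0.5103 -0.1907  0.2077] 0.0001
grip [ 0.4627 -0.2491  0.2285] 0.0011
ball [0.5125 0.0589 0.0142] 0.0012
h1 [0.5694 0.2592 0.0291] 0.0025
h2 [0.5395 0.1626 0.0367] 0.001
lens [ 0.51078672 -0.19109776  0.205     ] grip top [ 0.46190682 -0.24817973  0.235     ]
151 [242 223] [276 235]
handle [0.55484721 0.21319102] [0.28381852 0.95887802] 0.10158138092972936
[[-0.917  0.398 -0.   ]
 [ 0.398  0.917 -0.001]
 [ 0.    -0.001 -1.   ]]
['MotionError', 'tip_extent']
```

Hinge is at (0.604,-0.072) and the arm now points at -128°, so the grip is near (0.464,-0.249). I'll go there with a part-closed cage.

{"method": "jog_arm", "body": {"deltas": [-0.285, -0.28, -0.083, 0, 0, 60, -0.2, -0.285, -0.28, -0.083, 0, 0, 60, -0.2, -0.285, -0.28, -0.083, 0, 0, 60, -0.2, -0.285, -0.28, -0.083, 0, 0, 60, -0.2, -0.285, -0.28, -0.083, 0, 0, 60, -0.2, -0.285, -0.28, -0.083, 0, 0, 60, -0.2, -0.285, -0.28, -0.083, 0, 0, 60, -0.2, -0.285, -0.28, -0.083, 0, 0, 60, -0.2]}}

```text
time: 1.15
tool_pos: [0.4161, 0.2542, 0.3304]
tcp_rot: [2.095, 2.341, 0.001]
wrist_force: [1.5, 0.7, 0.0]
width: 0.4
grip_force: 0.0
```

```bash
cat >> h.py <<'E'
def rel(p,yaw):
    "tool-frame shift and turn about tool z (deg) to world TCP p, tool y at world yaw deg"
    st=readout.read_state();M=R.from_rotvec(st['tcp_rot']).as_matrix()
    y=M[:,1];cur=np.degrees(np.arctan2(y[1],y[0]))
    x=np.radians(yaw);Y=np.array([np.cos(x),np.sin(x),0]);Z=np.array([0,0,-1.])
    T=np.c_[np.cross(Y,Z),Y,Z]
    print('t',st['time'],'pos',st['tool_pos'].round(4),'yaw',cur.round(2),'q',st['q'].round(2),'w',round(st['width'],3),'F',st['wrist_force'].round(2))
    print(' shift',(M.T@(np.array(p)-st['tool_pos'])).round(4),'turn',np.degrees(R.from_matrix(M.T@T).as_rotvec()).round(2))
E
python3 -c "
from h import *
rel((.464,-.249,.30),-38)"
```

```text
t 1.15 pos [0.4161 0.2542 0.3304] yaw 6.36 q [ 0.5  -0.14  1.88 -0.    1.4   0.39] w 0.4 F [1.51 0.7  0.02]
 shift [-0.5054 -0.0081  0.0302] turn [ 5.000e-02 -4.000e-02  4.436e+01]
```

{"method": "jog_arm", "body": {"deltas": [-0.3, -0.005, 0, 0, 0, 44.4, -0.2, -0.3, -0.005, 0, 0, 0, 44.4, -0.2, -0.3, -0.005, 0, 0, 0, 44.4, -0.2, -0.3, -0.005, 0, 0, 0, 44.4, -0.2, -0.3, -0.005, 0, 0, 0, 44.4, -0.2, -0.3, -0.005, 0, 0, 0, 44.4, -0.2, -0.3, -0.005, 0, 0, 0, 44.4, -0.2]}}

```text
time: 1.85
tool_pos: [0.4449, -0.0482, 0.3299]
tcp_rot: [2.826, 1.367, -0.001]
wrist_force: [-0.2, -0.1, -0.6]
width: 0.402
grip_force: 0.0
```

```bash
python3 -c "
from h import *
rel((.464,-.249,.31),-38)"
```

```text
t 1.85 pos [ 0.4449 -0.0482  0.3299] yaw -38.37 q [-0.16 -0.22  1.95 -0.    1.41  0.51] w 0.402 F [-0.19 -0.06 -0.59]
 shift [-0.1456  0.1396  0.0205] turn [ 0.13  0.11 -0.37]
```

{"method": "jog_arm", "body": {"deltas": [-0.15, 0.14, 0.02, 0, 0, 0, -0.2, -0.15, 0.14, 0.02, 0, 0, 0, -0.2, -0.15, 0.14, 0.02, 0, 0, 0, -0.2, -0.15, 0.14, 0.02, 0, 0, 0, -0.2, -0.146, 0.14, 0.02, 0, 0, 0, -0.2, -0.146, 0.14, 0.02, 0, 0, 0, -0.2, -0.146, 0.14, 0.02, 0, 0, 0, -0.2]}}

```text
time: 2.55
tool_pos: [0.4659, -0.2424, 0.3096]
tcp_rot: [-2.821, -1.381, -0.0]
wrist_force: [0.7, 0.4, -0.1]
width: 0.399
grip_force: 0.0
```

```bash
python3 -c "
from h import *
rel((.464,-.249,.232),-38)
w=cam('wrist');print(w['origin'])
cv2.imwrite('pics/wrist1.png',w['color'])"
```

```text
t 2.55 pos [ 0.4659 -0.2424  0.3096] yaw -37.82 q [-0.53 -0.05  1.84  0.    1.36  0.13] w 0.399 F [ 0.7   0.43 -0.13]
 shift [-0.0064  0.0026  0.0776] turn [-0.05 -0.04  0.18]
[ 0.51541589 -0.17766537  0.43501236]
```

View pics/wrist1.png

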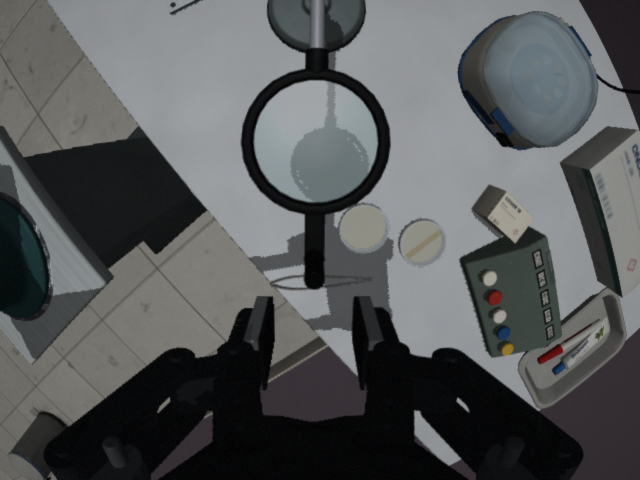

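The wrist view shows the lens at (316,140) and the grip's round top at about (315,266); the jaws straddle x≈313, in line with the grip. I'll check the position from these rays.

```bash
cat >> h.py <<'E'
def fray(c,uv,z):
    a=np.array([(uv[0]-c['cx']),(uv[1]-c['cy'])]);r=np.hypot(*a);th=r/c['fx']
    d=np.r_[a/r*np.sin(th),np.cos(th)];d=R.from_rotvec(c['attitude']).apply(d);o=c['origin']
    return o+d*(z-o[2])/d[2]
E
python3 -c "
from h import *
w=cam('wrist')
print(fray(w,(315,267),.245),fray(w,(315,280),.21),fray(w,(316,140),.205))
rel((.464,-.249,.232),-38)"
```

```text
[ 0.46874995 -0.2394696   0.245     ] [ 0.45446628 -0.25828827  0.21      ] [ 0.51048739 -0.18694098  0.205     ]
t 2.65 pos [ 0.466  -0.2421  0.31  ] yaw -37.75 q [-0.53 -0.06  1.84  0.    1.36  0.13] w 0.403 F [ 0.63 -0.11  0.17]
 shift [-0.0067  0.0026  0.078 ] turn [ 0.01 -0.03  0.25]
```

{"method": "jog_arm", "body": {"deltas": [-0.0055, 0.002, 0.02, 0, 0, 0, -0.2, -0.0055, 0.002, 0.04, 0, 0, 0, -0.2, -0.0055, 0.002, 0.06, 0, 0, 0, -0.2, -0.0055, 0.002, 0.078, 0, 0, 0, -0.2, -0.0055, 0.002, 0.078, 0, 0, 0, -0.2]}}

```text
time: 3.15
tool_pos: [0.4625, -0.2468, 0.2291]
tcp_rot: [-2.817, -1.381, 0.004]
wrist_force: [-0.5, 0.2, -1.0]
width: 0.4
grip_force: 0.0
```

```bash
cat > arc.py <<'E'
from h import *
import sys
# arc waypoints, tool frame of now, steps of deg clockwise about the hinge
H=np.array([.604,-.072]);st=readout.read_state();M=R.from_rotvec(st['tcp_rot']).as_matrix()
p=st['tool_pos'];v=p[:2]-H;phi=np.arctan2(v[1],v[0]);r=float(sys.argv[1]);step=float(sys.argv[2])
rel(p,np.degrees(phi)+90);print('phi',np.degrees(phi),'r',np.hypot(*v))
for k in range(1,9):
    a=phi-np.radians(step*k);t=np.r_[H+r*np.array([np.cos(a),np.sin(a)]),.232]
    print((M.T@(t-p)).round(4),t.round(3),step*k)
E
python3 arc.py 0.222 6
```

```text
t 3.15 pos [ 0.4625 -0.2468  0.2291] yaw -37.76 q [-0.54 -0.01  1.94  0.    1.21  0.12] w 0.4 F [-0.46  0.18 -0.99]
 shift [0. 0. 0.] turn [-0.29  0.03  1.23]
phi -128.98465311428464 r 0.22493866486629543
[ 0.0046 -0.0231 -0.0028] [ 0.447 -0.229  0.232] 6.0
[ 0.0088 -0.046  -0.0027] [ 0.432 -0.212  0.232] 12.0
[ 0.0153 -0.0683 -0.0026] [ 0.418 -0.193  0.232] 18.0
[ 0.0241 -0.0898 -0.0025] [ 0.406 -0.173  0.232] 24.0
[ 0.0351 -0.1103 -0.0024] [ 0.397 -0.152  0.232] 30.0
[ 0.0481 -0.1295 -0.0023] [ 0.39  -0.13   0.232] 36.0
[ 0.0631 -0.1472 -0.0022] [ 0.385 -0.107  0.232] 42.0
[ 0.0799 -0.1633 -0.0021] [ 0.382 -0.084  0.232] 48.0
```

{"method": "jog_arm", "body": {"deltas": [0.002, -0.0115, -0.002, 0, 0, 3, -0.2, 0.0046, -0.0231, -0.003, 0, 0, 6, -0.2, 0.0065, -0.0345, -0.003, 0, 0, 9, -0.2, 0.0088, -0.046, -0.003, 0, 0, 12, -0.2, 0.012, -0.0572, -0.003, 0, 0, 15, -0.2, 0.0153, -0.0683, -0.003, 0, 0, 18, -0.2, 0.0196, -0.079, -0.003, 0, 0, 21, -0.2, 0.0241, -0.0898, -0.003, 0, 0, 24, -0.2]}}

```text
time: 3.95
tool_pos: [0.4084, -0.1745, 0.2365]
tcp_rot: [3.046, 0.761, 0.003]
wrist_force: [-0.1, -0.1, -0.1]
width: 0.4
grip_force: 0.3
```

```bash
python3 arc.py 0.22 3
```

```text
t 3.95 pos [ 0.4084 -0.1745  0.2365] yaw -61.93 q [-0.46 -0.18  2.09 -0.    1.23  0.62] w 0.4 F [-0.11 -0.11 -0.12]
 shift [0. 0. 0.] turn [ 0.15 -0.09  0.43]
phi -152.35495779556825 r 0.2208354343364142
[ 0.0012 -0.0115  0.0044] [ 0.404 -0.164  0.232] 3.0
[ 0.0022 -0.023   0.0044] [ 0.4   -0.153  0.232] 6.0
[ 0.0038 -0.0344  0.0044] [ 0.396 -0.142  0.232] 9.0
[ 0.006  -0.0457  0.0044] [ 0.392 -0.131  0.232] 12.0
[ 0.0087 -0.0569  0.0043] [ 0.389 -0.12   0.232] 15.0
[ 0.0121 -0.0679  0.0043] [ 0.387 -0.109  0.232] 18.0
[ 0.016  -0.0787  0.0043] [ 0.385 -0.097  0.232] 21.0
[ 0.0205 -0.0893  0.0043] [ 0.384 -0.086  0.232] 24.0
```

{"method": "jog_arm", "body": {"deltas": [0.001, -0.0115, 0.001, 0, 0, 3, -0.2, 0.0022, -0.023, 0.001, 0, 0, 6, -0.2, 0.0038, -0.0344, 0.002, 0, 0, 9, -0.2, 0.006, -0.0457, 0.002, 0, 0, 12, -0.2, 0.0087, -0.0569, 0.002, 0, 0, 15, -0.2, 0.0121, -0.0679, 0.002, 0, 0, 18, -0.2, 0.016, -0.0787, 0.002, 0, 0, 21, -0.2, 0.0205, -0.0893, 0.002, 0, 0, 24, -0.2]}}

```text
time: 4.75
tool_pos: [0.3843, -0.0859, 0.2344]
tcp_rot: [3.138, 0.112, 0.004]
wrist_force: [-0.3, -1.3, 0.1]
width: 0.399
grip_force: 0.3
```

```bash
python3 arc.py 0.218 2; python3 -c "
from h import *
cam('top','top1.png')"
```

```text
t 4.75 pos [ 0.3843 -0.0859  0.2344] yaw -85.92 q [-0.28 -0.29  2.18 -0.    1.25  1.22] w 0.399 F [-0.3  -1.26  0.13]
 shift [0. 0. 0.] turn [ 0.07 -0.15  0.46]
phi -176.37830562853705 r 0.2201518249589113
[ 0.0023 -0.0076  0.0024] [ 0.386 -0.078  0.232] 2.0
[ 0.0028 -0.0152  0.0024] [ 0.386 -0.071  0.232] 4.0
[ 0.0035 -0.0228  0.0024] [ 0.386 -0.063  0.232] 6.0
[ 0.0045 -0.0303  0.0024] [ 0.387 -0.055  0.232] 8.0
[ 0.0058 -0.0378  0.0024] [ 0.387 -0.048  0.232] 10.0
[ 0.0073 -0.0453  0.0023] [ 0.388 -0.04   0.232] 12.0
[ 0.009  -0.0527  0.0023] [ 0.39  -0.033  0.232] 14.0
[ 0.0111 -0.06    0.0023] [ 0.391 -0.025  0.232] 16.0
```

View pics/top1.png

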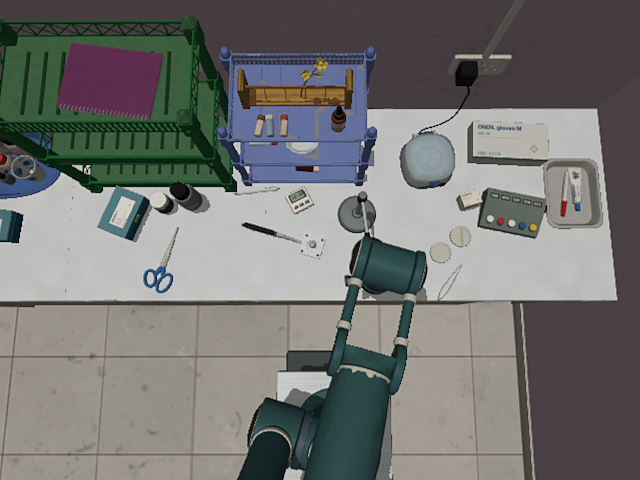

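The arm follows: it now points straight back from the post towards the robot, with the lens hidden under the wrist. I'll go on slowly to the stop.

{"method": "jog_arm", "body": {"deltas": [0.001, -0.0076, 0.002, 0, 0, 2, -0.2, 0.001, -0.0152, 0.002, 0, 0, 4, -0.2, 0.0015, -0.0228, 0.002, 0, 0, 6, -0.2, 0.0025, -0.0303, 0.002, 0, 0, 8, -0.2, 0.0038, -0.0378, 0.002, 0, 0, 10, -0.2, 0.0053, -0.0453, 0.002, 0, 0, 12, -0.2]}}

```text
time: 5.4
tool_pos: [0.386, -0.0614, 0.2317]
tcp_rot: [3.084, -0.198, 0.006]
wrist_force: [-0.8, -99.5, -16.1]
width: 0.405
grip_force: 48.9
```

```bash
python3 arc.py 0.218 2
```

```text
t 5.4 pos [ 0.386  -0.0614  0.2317] yaw -97.34 q [-0.18 -0.3   2.19 -0.05  1.24  1.54] w 0.405 F [ -0.78 -99.53 -16.1 ]
 shift [0. 0. 0.] turn [ 2.94 -0.3  -4.55]
phi 177.21729386364066 r 0.2182851291745972
[-0.0002 -0.0076 -0.0007] [ 0.387 -0.054  0.232] 2.0
[-0.0004 -0.0152 -0.0011] [ 0.388 -0.046  0.232] 4.0
[-0.0003 -0.0228 -0.0015] [ 0.389 -0.039  0.232] 6.0
[ 0.     -0.0304 -0.0018] [ 0.39  -0.031  0.232] 8.0
[ 0.0006 -0.038  -0.0022] [ 0.391 -0.024  0.232] 10.0
[ 0.0014 -0.0455 -0.0026] [ 0.393 -0.016  0.232] 12.0
[ 0.0026 -0.053  -0.003 ] [ 0.395 -0.009  0.232] 14.0
[ 0.004  -0.0605 -0.0034] [ 0.398 -0.002  0.232] 16.0
```

The stop is reached (the grip at the -x direction, force high), so I'll ease off at once, centre the cage on the grip, then lift off.

{"method": "jog_arm", "body": {"deltas": [0, 0.01, 0, 0, 0, 0, -0.2, 0, 0.02, 0, 0, 0, 0, -0.2, 0, 0.027, 0, 0, 0, 0, -0.2, 0, 0.03, 0, 0, 0, 0, -0.2, 0, 0.03, 0, 0, 0, 0, -0.2]}}

```text
time: 5.9
tool_pos: [0.3819, -0.0707, 0.2312]
tcp_rot: [-3.134, 0.215, -0.001]
wrist_force: [0.1, -0.4, -0.1]
width: 0.4
grip_force: 0.0
```

```bash
python3 -c "
from h import *
rel((.384,-.072,.232),-98)
w=cam('wrist','wrist2.png');print(w['origin'])"
```

```text
t 5.9 pos [ 0.3819 -0.0707  0.2312] yaw -97.86 q [-0.25 -0.3   2.19  0.    1.25  1.46] w 0.4 F [ 0.06 -0.4  -0.06]
 shift [ 0.0023  0.001  -0.0008] turn [-0.02 -0.04  0.14]
[ 0.46170507 -0.08050963  0.35655408]
```

View pics/wrist2.png

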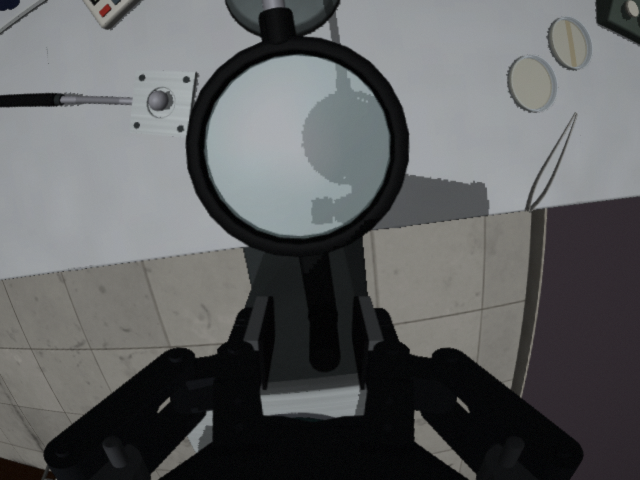

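The grip (322,350) stands free between the fingers, and the lens centre is at (298,147). Lift off and move towards the tray.

{"method": "jog_arm", "body": {"deltas": [0, -0.003, -0.02, 0, 0, 0, -0.2, 0, -0.003, -0.045, 0, 0, 0, -0.2, 0, -0.003, -0.08, 0, 0, 0, -0.2, 0, -0.003, -0.1, 0, 0, 0, -0.2, 0, -0.003, -0.1, 0, 0, 0, -0.2]}}

```text
time: 6.45
tool_pos: [0.3841, -0.0676, 0.3345]
tcp_rot: [3.134, -0.213, 0.011]
wrist_force: [0.2, 0.3, 0.1]
width: 0.402
grip_force: 0.0
```

```bash
python3 -c "
from h import *
w=cam('wrist');print(w['origin'])
rel((.50,.13,.28),-16.5)"
```

```text
[ 0.46311995 -0.07715464  0.46035665]
t 6.5 pos [ 0.3831 -0.0675  0.3322] yaw -97.8 q [-0.24 -0.35  2.04  0.    1.45  1.47] w 0.4 F [-0.14  0.09 -0.43]
 shift [ 0.0888 -0.2115  0.0525] turn [  0.14  -0.17 -81.3 ]
```

{"method": "jog_arm", "body": {"deltas": [0.0133, -0.03, 0, 0, 0, -8, 0.2, 0.0266, -0.06, 0, 0, 0, -16, 0.5, 0.042, -0.095, 0, 0, 0, -24, 1, 0.06, -0.135, 0, 0, 0, -32, 1, 0.08, -0.18, 0.01, 0, 0, -40, 1, 0.1, -0.225, 0.02, 0, 0, -48, 1, 0.12, -0.27, 0.035, 0, 0, -56, 1, 0.133, -0.3, 0.05, 0, 0, -64, 1]}}

```text
time: 7.3
tool_pos: [0.555, 0.214, 0.2779]
tcp_rot: [-2.766, -1.488, 0.003]
wrist_force: [0.3, -1.0, -0.3]
width: 1.002
grip_force: 0.0
```

```bash
python3 -c "
from h import *
rel((.5555,.2125,.28),-16.3)"
```

```text
t 7.3 pos [0.555  0.214  0.2779] yaw -33.42 q [0.33 0.1  1.74 0.   1.3  0.91] w 1.002 F [ 0.26 -0.98 -0.29]
 shift [-0.001   0.0012 -0.0021] turn [ -0.11   0.06 -17.12]
```

{"method": "jog_arm", "body": {"deltas": [0, 0.001, 0.02, 0, 0, -8, 1, 0, 0.001, 0.05, 0, 0, -15, 1, 0, 0.001, 0.08, 0, 0, -17, 1, 0, 0.001, 0.1, 0, 0, -17, 1, 0, 0.001, 0.1, 0, 0, -17, 1, 0, 0.001, 0.1, 0, 0, -17, 1]}}

```text
time: 7.9
tool_pos: [0.5548, 0.2104, 0.1793]
tcp_rot: [-2.522, -1.871, 0.004]
wrist_force: [0.7, -0.3, -0.5]
width: 0.997
grip_force: 0.0
```

```bash
python3 -c "
from h import *
w=cam('wrist','wrist3.png');t=cam('top','top2.png');print(w['origin'],w['attitude'])
rel((.5555,.2125,.029),-16.3)"
```

```text
[0.57852472 0.28890956 0.30443763] [ 2.7934035  -0.41442769 -0.06868905]
t 8.0 pos [0.5565 0.2108 0.1817] yaw -16.87 q [0.32 0.16 1.85 0.   1.13 0.61] w 1.0 F [-0.   -0.17  0.08]
 shift [ 0.0012 -0.0016  0.1527] turn [ 0.08 -0.06 -0.57]
```

View pics/wrist3.png

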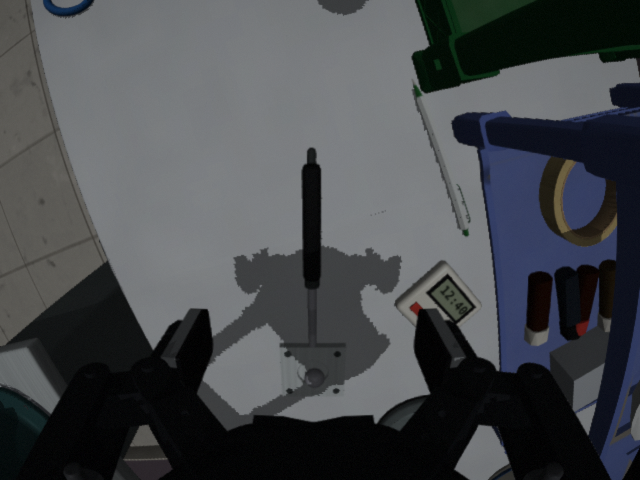

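View pics/top2.png

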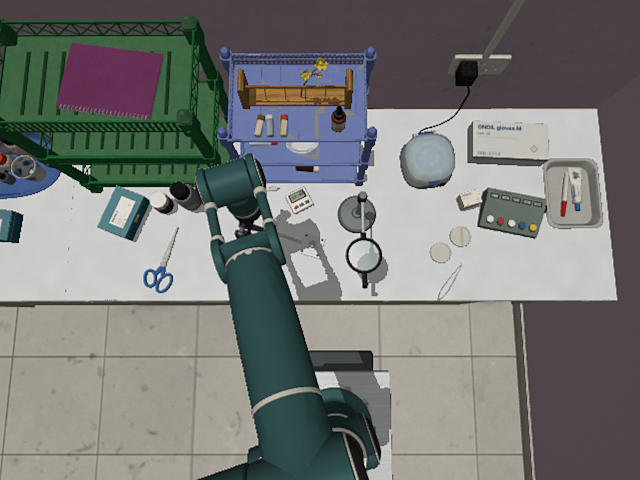

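The wrist view shows the handle from (311,163) to (312,285) between the open jaws, the ball at (314,378) and the timer to the right. In the top view the lens is at (364,255), straight in front of the post (362,198).

```bash
python3 - <<'E'
from h import *
w=cam('wrist');t=cam('top')
a,b=fray(w,(311,164),.037),fray(w,(312.5,286),.037);print('h',a,b,(a+b)/2,np.degrees(np.arctan2(*(a-b)[[1,0]])),np.linalg.norm(a-b))
print('ball',fray(w,(314,378),.016))
print('plate',np.mean([fray(w,q,.009) for q in((289,353),(336,353),(335,391),(289,391))],0))
st=readout.read_state();M=R.from_rotvec(st['tcp_rot']).as_matrix()
print('timer tool xy',[(M.T@(fray(w,q,.018)-st['tool_pos']))[:2].round(3) for q in((398,302),(444,262),(481,302),(435,335))])
g=t['color'];m=(g.max(2)<75).astype(np.uint8);m[:232]=0;m[277:]=0;m[:,:340]=0;m[:,390:]=0
c=max(cv2.findContours(m,cv2.RETR_EXTERNAL,cv2.CHAIN_APPROX_NONE)[0],key=len);print(cv2.boundingRect(c))
h=cv2.HoughCircles(cv2.cvtColor(g,cv2.COLOR_BGR2GRAY)[225:285,335:395],cv2.HOUGH_GRADIENT_ALT,1,20,param1=150,param2=.6,minRadius=12,maxRadius=24);print(h)
print('lens',onz(t,(364,255),.205))
rel((.556,.2115,.029),-16.3)
E
```

```text
h [0.57032035 0.26060566 0.037     ] [0.54318092 0.16767026 0.037     ] [0.55675064 0.21413796 0.037     ] 73.72089165145938 0.09681703411562805
ball [0.51207949 0.06033071 0.016     ]
plate [0.51070706 0.06177109 0.009     ]
timer tool xy [array([-0.071,  0.075]), array([-0.033,  0.114]), array([-0.075,  0.158]), array([-0.108,  0.116])]
(346, 232, 36, 45)
[[[28.     30.     16.7086]]]
lens [ 0.4550492  -0.07535297  0.205     ]
t 8.1 pos [0.5569 0.2108 0.1824] yaw -16.88 q [0.32 0.16 1.85 0.   1.12 0.61] w 1.001 F [-1.04 -0.97 -0.35]
 shift [ 1.000e-04 -1.400e-03  1.534e-01] turn [ 0.14 -0.1  -0.58]
```

{"method": "jog_arm", "body": {"deltas": [0.001, -0.001, 0.04, 0, 0, -0.6, 1, 0.001, -0.001, 0.08, 0, 0, -0.6, 1, 0.001, -0.001, 0.11, 0, 0, -0.6, 1, 0.001, -0.001, 0.135, 0, 0, -0.6, 1, 0.001, -0.001, 0.148, 0, 0, -0.6, 1, 0.001, -0.001, 0.153, 0, 0, -0.6, 1, 0.001, -0.001, 0.153, 0, 0, -0.6, 1, 0.001, -0.001, 0.153, 0, 0, -0.6, 1], "squeeze": 70}}

```text
time: 8.9
tool_pos: [0.5567, 0.2122, 0.0294]
tcp_rot: [2.513, 1.884, 0.004]
wrist_force: [0.2, 0.9, 0.3]
width: 1.0
grip_force: 0.0
```

```bash
python3 - <<'E'
from h import *
rel((.556,.2125,.029),-16.3)
w=cam('wrist');
a,b=fray(w,(311,164),.037),fray(w,(312.5,286),.037)
g=w['color'];m=(g.max(2)<60).astype(np.uint8)
# handle: dark columns near the centre, by row
for r in (60,100,140,180,220,260,300): 
    x=np.where(m[r,200:430])[0]+200; print(r,x.min() if len(x) else 0,x.max() if len(x) else 0,len(x))
cv2.imwrite('pics/wrist4.png',g)
E
```

```text
t 8.9 pos [0.5567 0.2122 0.0294] yaw -16.29 q [0.32 0.34 1.95 0.   0.85 0.61] w 1.0 F [0.25 0.88 0.31]
 shift [ 0.0001 -0.0008  0.0004] turn [ 0.14 -0.1   0.01]
60 0 0 0
100 0 0 0
140 0 0 0
180 301 312 12
220 289 322 34
260 285 324 40
300 285 325 41
```

View pics/wrist4.png

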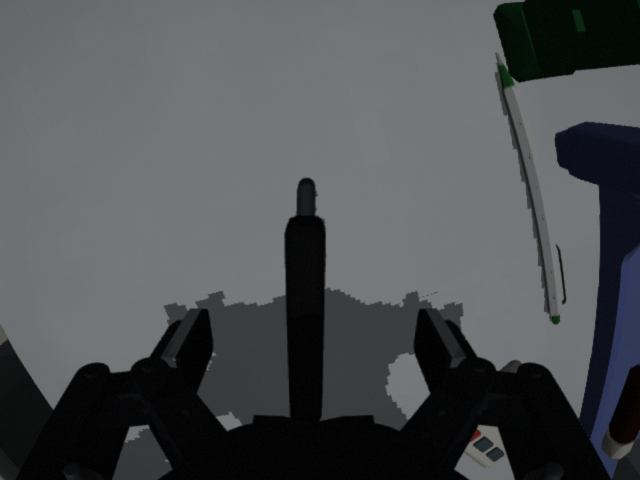

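The handle's centre line is at x≈305 against the jaw centre at 312, so I'll shift 2 mm along -y, then close.

{"method": "jog_arm", "body": {"deltas": [0, -0.002, 0, 0, 0, 0, 0.6, 0, -0.002, 0, 0, 0, 0, 0.2, 0, -0.002, 0, 0, 0, 0, -0.2, 0, -0.002, 0, 0, 0, 0, -0.5, 0, -0.002, 0, 0, 0, 0, -0.6, 0, -0.002, 0, 0, 0, 0, -1, 0, -0.002, 0, 0, 0, 0, -1, 0, -0.002, 0, 0, 0, 0, -1], "squeeze": 70}}

```text
time: 9.75
tool_pos: [0.5533, 0.2123, 0.0277]
tcp_rot: [-2.514, -1.884, 0.0]
wrist_force: [-0.5, -0.1, 2.1]
width: 0.148
grip_force: 68.2
```

{"method": "jog_arm", "body": {"deltas": [0, 0, 0, 0, 0, 0, -1, 0, 0, 0, 0, 0, 0, -1, 0, 0, 0, 0, 0, 0, -1]}}

```text
time: 10.05
tool_pos: [0.5533, 0.2123, 0.0277]
tcp_rot: [-2.514, -1.884, 0.0]
wrist_force: [-0.8, 0.0, 2.1]
width: 0.151
grip_force: 68.2
```

{"method": "jog_arm", "body": {"deltas": [0, 0, -0.001, 0, 0, 0, -1, 0, 0, -0.003, 0, 0, 0, -1, 0, 0, -0.006, 0, 0, 0, -1, 0, 0, -0.01, 0, 0, 0, -1, 0, 0, -0.014, 0, 0, 0, -1, 0, 0, -0.017, 0, 0, 0, -1, 0, 0, -0.019, 0, 0, 0, -1, 0, 0, -0.02, 0, 0, 0, -1]}}

```text
time: 10.85
tool_pos: [0.5535, 0.2123, 0.048]
tcp_rot: [2.513, 1.884, 0.001]
wrist_force: [-0.6, 0.3, -1.9]
width: 0.149
grip_force: 68.1
```

{"method": "jog_arm", "body": {"deltas": [0, 0, 0, 0, 0, 0, -1, 0, 0, 0, 0, 0, 0, -1]}}

```text
time: 11.05
tool_pos: [0.5532, 0.2122, 0.0475]
tcp_rot: [-2.514, -1.885, 0.0]
wrist_force: [-0.8, 0.1, -2.0]
width: 0.154
grip_force: 68.1
```

```bash
python3 - <<'E'
from h import *
rel((.5,.08,.119),-16.3)
s=cam('side');t=cam('top')
a=cv2.resize(s['color'][215:315,240:380],None,fx=5,fy=5,interpolation=cv2.INTER_CUBIC)
cv2.imwrite('pics/side3.png',a)
E
```

```text
t 11.05 pos [0.5532 0.2122 0.0475] yaw -16.28 q [ 0.32  0.31  1.95 -0.    0.88  0.61] w 0.154 F [-0.76  0.12 -1.99]
 shift [-0.1418 -0.014  -0.0714] turn [-0.01  0.01  0.02]
```

View pics/side3.png

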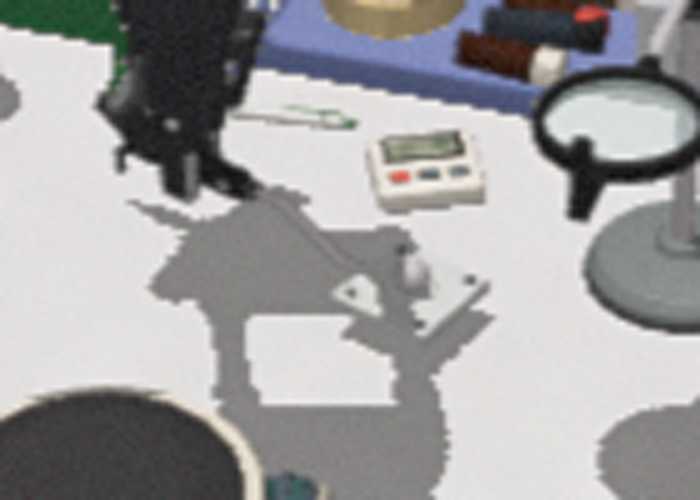

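The tray is up 2 cm, with the ball seated at about full-frame (322.6,269) and the lens ellipse at (365,240). From here I'll check numerically.

```bash
cat >> h.py <<'E'
def proj(c,p):
    q=R.from_rotvec(c['attitude']).inv().apply(np.array(p)-c['origin']);return np.array([c['fx']*q[0]/q[2]+c['cx'],c['fy']*q[1]/q[2]+c['cy']])
def circ(c,p,half,r0,r1):
    u=proj(c,p).round().astype(int);k=6
    g=cv2.cvtColor(c['color'],cv2.COLOR_BGR2GRAY)[u[1]-half:u[1]+half,u[0]-half:u[0]+half]
    g=cv2.resize(g,None,fx=k,fy=k,interpolation=cv2.INTER_CUBIC)
    h=cv2.HoughCircles(g,cv2.HOUGH_GRADIENT,1,20,param1=120,param2=12,minRadius=r0*k,maxRadius=r1*k)
    return u, None if h is None else [( (x+.5)/k-.5+u[0]-half,(y+.5)/k-.5+u[1]-half,r/k) for x,y,r in h[0][:3].tolist()]
E
python3 - <<'E'
from h import *
s=cam('side');t=cam('top');np.set_printoptions(precision=4,suppress=True)
B=(.512,.060,.036);L=(.4545,-.0745,.205)
print('ball exp',proj(s,B),proj(t,B));print(circ(s,B,14,3,6));print(circ(t,B,14,3,6))
print('lens exp',proj(s,L),proj(t,L));print(circ(t,L,30,12,22))
print('lens tri',tri(t,(363.5,255),s,(365,240)))
for c in (s,t):
    u=proj(c,B).round().astype(int);print(c['color'][u[1]-9:u[1]+10,u[0]-9:u[0]+10].max(2))
E
```

```text
ball exp [322.2263 270.109 ] [311.6683 243.3103]
(array([322, 270]), [(np.float64(311.8333333333333), np.float64(272.5), 3.0833333333333335)])
(array([312, 243]), [(np.float64(310.8333333333333), np.float64(243.16666666666669), 4.350000063578288), (np.float64(317.3333333333333), np.float64(248.33333333333331), 3.9833332697550454)])
lens exp [364.3605 240.03  ] [363.666  255.2163]
(array([364, 255]), [(np.float64(363.5), np.float64(255.0), 18.099999745686848), (np.float64(364.5), np.float64(258.3333333333333), 18.566666920979817), (np.float64(358.3333333333333), np.float64(253.16666666666669), 20.599999745686848)])
lens tri (array([ 0.4554, -0.075 ,  0.2044]), np.float64(0.0017884288976224986))
[[148 144 139 129 132 130 132 142 156 213 227 226 225 225 224 224 226 226
  225]
 [131 131 131 135 135 133 129 129 138 204 227 226 224 224 224 225 225 225
  224]
 [133 133 130 132 133 133 127 126 124 148 212 224 225 225 226 225 226 226
  227]
 [132 134 134 131 130 122 106  85 112 126 164 215 225 225 225 225 224 227
  226]
 [136 134 133 129 123 121  97  90 118 135 187 218 223 223 224 226 225 225
[... 1982 characters left out ...]
 113 163 169 153 121  78 182 203 210 214 214
  217]
 [205 131 104 109 115 113  89  75 132 147 128  95  85 181 207 211 210 210
  216]
 [226 209 137 104 111 116 109  92 101 104  83  82 171 193 206 208 208 208
  213]
 [217 224 208 139 106 117 118 113 106 101 176 194 207 207 211 213 210 210
  216]
 [219 217 225 145 101 109 110 114 117 110 149 210 214 212 212 213 212 214
  223]
 [200 216 220 203 135 107 111 111 111 107  99 203 221 213 212 208 210 216
  212]
 [198 213 214 224 143 102 111 112 111 109 102 206 224 217 215 213 212 218
  176]
 [217 216 212 215 200 132 106 113 114 113 106 144 209 220 216 216 217 224
  146]
 [218 224 222 221 227 146 101 109 112 113 111 103 142 211 223 221 221 214
  137]]
```

Ball height (0.036-0.037) shows the tray hangs level. Next is a smooth 3.2 s carry; I'll compute the row numbers.

```bash
python3 - <<'E'
from h import *
s=cam('side');t=cam('top')
print(tri(s,(322.9,269.3),t,(312.1,243)))
rel((.4955,.078,.1165),-16.3)
D=np.array([-.145,-.0177,-.069]);f=lambda a:10*a**3-15*a**4+6*a**5
for c in range(4):
    print([ (D*(f((8*c+k)/32)-f(c/4))).round(4).tolist() for k in range(1,9)])
E
```

```text
(array([0.51256438, 0.05845005, 0.03878423]), np.float64(0.0005593946765281989))
t 11.35 pos [0.5532 0.2122 0.0475] yaw -16.28 q [0.32 0.31 1.95 0.   0.88 0.61] w 0.148 F [-0.55  0.17 -2.13]
 shift [-0.145  -0.0178 -0.069 ] turn [-0.01  0.01  0.02]
[[-0.0, -0.0, -0.0], [-0.0003, -0.0, -0.0002], [-0.001, -0.0001, -0.0005], [-0.0023, -0.0003, -0.0011], [-0.0043, -0.0005, -0.0021], [-0.0071, -0.0009, -0.0034], [-0.0106, -0.0013, -0.0051], [-0.015, -0.0018, -0.0071]]
[[-0.0052, -0.0006, -0.0025], [-0.0111, -0.0014, -0.0053], [-0.0177, -0.0022, -0.0084], [-0.0249, -0.003, -0.0118], [-0.0326, -0.004, -0.0155], [-0.0407, -0.005, -0.0194], [-0.049, -0.006, -0.0233], [-0.0575, -0.007, -0.0274]]
[[-0.0085, -0.001, -0.004], [-0.0168, -0.0021, -0.008], [-0.0249, -0.003, -0.0118], [-0.0326, -0.004, -0.0155], [-0.0398, -0.0049, -0.0189], [-0.0464, -0.0057, -0.0221], [-0.0523, -0.0064, -0.0249], [-0.0575, -0.007, -0.0274]]
[[-0.0044, -0.0005, -0.0021], [-0.0079, -0.001, -0.0038], [-0.0107, -0.0013, -0.0051], [-0.0127, -0.0015, -0.006], [-0.014, -0.0017, -0.0067], [-0.0147, -0.0018, -0.007], [-0.015, -0.0018, -0.0071], [-0.015, -0.0018, -0.0071]]
```

{"method": "jog_arm", "body": {"deltas": [-0.0001, 0, 0, 0, 0, 0, -1, -0.0003, 0, -0.0002, 0, 0, 0, -1, -0.001, -0.0001, -0.0005, 0, 0, 0, -1, -0.0023, -0.0003, -0.0011, 0, 0, 0, -1, -0.0043, -0.0005, -0.0021, 0, 0, 0, -1, -0.0071, -0.0009, -0.0034, 0, 0, 0, -1, -0.0106, -0.0013, -0.0051, 0, 0, 0, -1, -0.015, -0.0018, -0.0071, 0, 0, 0, -1]}}

```text
time: 12.15
tool_pos: [0.5472, 0.1981, 0.0549]
tcp_rot: [2.513, 1.885, -0.0]
wrist_force: [-0.0, -0.7, -2.1]
width: 0.155
grip_force: 68.1
```

{"method": "jog_arm", "body": {"deltas": [-0.0052, -0.0006, -0.0025, 0, 0, 0, -1, -0.0111, -0.0014, -0.0053, 0, 0, 0, -1, -0.0177, -0.0022, -0.0084, 0, 0, 0, -1, -0.0249, -0.003, -0.0118, 0, 0, 0, -1, -0.0326, -0.004, -0.0155, 0, 0, 0, -1, -0.0407, -0.005, -0.0194, 0, 0, 0, -1, -0.049, -0.006, -0.0233, 0, 0, 0, -1, -0.0575, -0.007, -0.0274, 0, 0, 0, -1]}}

```text
time: 12.95
tool_pos: [0.5242, 0.1444, 0.0825]
tcp_rot: [2.514, 1.884, 0.0]
wrist_force: [0.1, 0.1, -1.7]
width: 0.148
grip_force: 68.1
```

{"method": "jog_arm", "body": {"deltas": [-0.0085, -0.001, -0.004, 0, 0, 0, -1, -0.0168, -0.0021, -0.008, 0, 0, 0, -1, -0.0249, -0.003, -0.0118, 0, 0, 0, -1, -0.0326, -0.004, -0.0155, 0, 0, 0, -1, -0.0398, -0.0049, -0.0189, 0, 0, 0, -1, -0.0464, -0.0057, -0.0221, 0, 0, 0, -1, -0.0523, -0.0064, -0.0249, 0, 0, 0, -1, -0.0575, -0.007, -0.0274, 0, 0, 0, -1]}}

```text
time: 13.75
tool_pos: [0.5015, 0.0914, 0.1098]
tcp_rot: [2.514, 1.884, 0.0]
wrist_force: [0.6, 0.5, -1.3]
width: 0.151
grip_force: 68.1
```

{"method": "jog_arm", "body": {"deltas": [-0.0044, -0.0005, -0.0021, 0, 0, 0, -1, -0.0079, -0.001, -0.0038, 0, 0, 0, -1, -0.0107, -0.0013, -0.0051, 0, 0, 0, -1, -0.0127, -0.0015, -0.006, 0, 0, 0, -1, -0.014, -0.0017, -0.0067, 0, 0, 0, -1, -0.0147, -0.0018, -0.007, 0, 0, 0, -1, -0.015, -0.0018, -0.0071, 0, 0, 0, -1, -0.015, -0.0018, -0.0071, 0, 0, 0, -1]}}

```text
time: 14.55
tool_pos: [0.4958, 0.078, 0.1166]
tcp_rot: [-2.513, -1.885, 0.0]
wrist_force: [0.9, 0.3, -1.0]
width: 0.15
grip_force: 68.1
```

```bash
python3 - <<'E'
from h import *
np.set_printoptions(linewidth=200)
rel((.4955,.078,.1165),-16.3)
s=cam('side');t=cam('top');B=(.4548,-.0745,.105);L=(.4548,-.0748,.205)
print('exp ball side',proj(s,B),'top',proj(t,B),'lens top',proj(t,L))
u=proj(s,B).round().astype(int);print(u);print(s['color'][u[1]-12:u[1]+13,u[0]-12:u[0]+13].max(2))
u=proj(t,B).round().astype(int);print(u);print(t['color'][u[1]-10:u[1]+11,u[0]-10:u[0]+11].max(2))
E
```

```text
t 14.55 pos [0.4958 0.078  0.1166] yaw -16.27 q [0.11 0.06 2.1  0.   0.98 0.39] w 0.15 F [ 0.86  0.3  -0.99]
 shift [-0.0001 -0.0003  0.0001] turn [-0.    0.    0.03]
exp ball side [363.43241258 271.68375189] top [360.57505559 260.00580565] lens top [363.78274286 255.09824819]
[363 272]
[[231 231 232 233 232 230 230 233 230 193 152 139 140 141 144 141 145 142 141 143 137 127 135 127 127]
 [230 231 231 231 233 231 234 230 205 160 141 141 142 142 140 137 143 144 145 141 130 136 139 127 128]
 [232 229 231 230 230 231 231 206 144 136 144 142 139 144 141 145 145 143 143 143 121 133 143 134 128]
 [233 232 232 231 231 233 229 176 138 139 142 142 141 144 146 142 142 145 144 140 121 130 139 143 141]
 [231 231 231 232 230 231 199 144 128 131 138 137 146 144 140 141 144 142 142 137 122 115 129 142 149]
 [232 231 231 231 233 231 172 121 103  91 115 134 161 154 144 143 143 145 142 140 129 118 120 121 119]
 [232 232 231 233 231 201 145 114  86  70  99 134 194 169 136 138 144 145 145 143 141 139 124 123 121]
 [230 233 232 222 186 145 130 127 128 123 123 128 139 136 131 132 132 139 142 147 145 144 1
[... 2901 characters left out ...]
59]
 [125 169 171 166 165 168 167 163 159 153 154 151 161 167 164 163 162 160 159 159 158]
 [ 52 163 178 170 165 165 168 167 166 163 163 162 165 166 165 165 163 162 161 158 158]
 [  3 105 169 176 168 164 165 167 168 169 168 167 165 165 165 165 163 162 163 159 161]
 [  3  25 100 168 177 170 166 165 164 165 165 166 166 167 165 165 165 161 162 162 163]
 [  4   0  25  97 142 172 175 169 166 167 165 168 167 167 166 166 166 164 163 166 170]
 [ 61  14  13  25  67 105 141 172 176 172 171 169 168 169 168 168 169 170 174 167 139]
 [136  62  14  16  25  29  67 107 145 149 172 179 178 178 177 177 180 142 118 101  68]
 [130  89  77  38  16  20  22  29  74  76 106 116 114 115 109 111 111  72  38  26  14]]
```

The ball is seen at side (363.3,271.8) and top (360.7,259.9), within 0.2 px of where a ball 10 cm below the lens centre should be. I'll let it settle and hand in.

{"method": "jog_arm", "body": {"deltas": [0, 0, 0, 0, 0, 0, -1, 0, 0, 0, 0, 0, 0, -1, 0, 0, 0, 0, 0, 0, -1, 0, 0, 0, 0, 0, 0, -1, 0, 0, 0, 0, 0, 0, -1, 0, 0, 0, 0, 0, 0, -1]}}

```text
time: 15.25
tool_pos: [0.4958, 0.078, 0.1167]
tcp_rot: [2.514, 1.884, 0.0]
wrist_force: [-0.1, 0.5, -2.3]
width: 0.15
grip_force: 68.1
```

```bash
python3 - <<'E'
from h import *
s=cam('side');u=(363,272);g=s['color'][u[1]-4:u[1]+5,u[0]-4:u[0]+5].max(2);print(g[::2,::2])
rel((.4955,.078,.1165),-16.3);print(finish_job())
E
```

```text
[[130 120 117 114 132]
 [123 126 137 135 127]
 [119 131 146 135 122]
 [130 117 132 125 126]
 [132 131 129 131 128]]
t 15.3 pos [0.4958 0.078  0.1166] yaw -16.28 q [ 0.11  0.06  2.1  -0.    0.98  0.39] w 0.154 F [ 0.12 -0.1  -1.46]
 shift [-0.0001 -0.0003  0.0001] turn [0.   0.   0.02]
the job is handed in; nothing more can be done
None
```

Job handed in at 15.3 s: the lens is at its stop and released, and the tray is held level and still with the ball in its pocket, centred about 10 cm below the lens; pushing the lens into its stop briefly read about 100 N at the wrist (limit 120 N), and the finish call returned no verdict.

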